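Finish the pump: idle the throttle, load the drive cogs, plug the inlet

TASK

Finish assembling the fuel pump on the bench: first swing its throttle lever to the long white idle line and leave it there, then slide every toothed cog lying on the bench onto the keyed drive hub, turned so that its slot takes the master spline, stacked from the largest at the bottom to the smallest on top and all fully home against the seat and each other. Last, set the rubber dust plug upright and fully down in the inlet neck, and leave the bottle, the spanner and the cardboard box where they are.

Things in the scene. Friction and masses are not known exactly. Their poses are not given: they have to be found in the camera images.
- pump: Grey aluminium pump casting, 125 x 290 mm (its x, y), top 55 mm above the bench, bolted to a steel plate 170 x 340 mm on the bench; origin at the plate's middle, at bench level. In its frame (mm): hub axis at (0, -90), throttle hinge at (-5, 45), inlet neck at (15, 118).
- hub_seat (a point): Centre of the cogs' seat at the foot of the pump's upright steel drive hub, 80 mm above the bench: top of a round boss, 20 mm radius, 20 mm above the cover. z up; x points along the hub's one big rib, the master spline. Hub: 12 mm radius for 50 mm up from the seat, coned to 8.5 mm at its tip (point hub_tip). The low ribs round the rest of the hub do not matter.
- hub_tip (a point): Top of the hub, on its axis, 56 mm above the seat. The master spline is 5 mm wide, stands out to 16.5 mm from the axis and runs from the seat to 46 mm above it: the bare tip centres a cog before the spline engages.
- throttle (a joint): Angle of the throttle lever on the pump (rad), seen from above: 0 at its stop nearest the hub, growing as the lever turns clockwise, other stop at 2.6; it lies on the long white idle line at 1.9. A stiff hinge with about 0.06 N m of friction: it stays where it is left.
- throttle_pivot (a point): Point on the lever's upright hinge axis, 85 mm above the bench (the level of throttle_knob).
- throttle_knob (a point): Centre line of the lever's upright black knob (round, 16 mm across, 60 mm from the hinge axis), 11 mm below the knob's top; knob top is 96 mm, the lever arm's top 68 mm above the bench.
- idle_mark (a point): Where throttle_knob is when the lever lies on the idle line: the long white line on the casting (36 mm long; the other ticks are short and dark) runs from the hinge towards this point.
- port_rim (a point): Centre of the mouth of the pump's inlet neck, a round upright aluminium tube at the other end of the casting: 36 mm outside, 27 mm inside, 36 mm deep, rim 95 mm above the bench.
- plug: Black rubber dust plug standing upright on the bench; origin at the centre of its underside, z up. From below: tapered stopper 19 mm across at the foot and 25 mm at 22 mm height, flange 34 mm across from 22 to 26 mm, round grip 21 mm across from 26 to 46 mm. 50 g. Pushed home its flange lies on the rim, so its origin is 22 mm below the rim.
- oil_bottle: White bottle, 60 mm across, 150 mm tall: bystander.
- spanner: Steel spanner 170 mm long lying flat: bystander.
- parts_box: Cardboard box 70 x 100 x 50 mm: bystander.
- cog_a: Steel toothed cog flat on the bench (one of the four, 68, 60, 52, 44 mm, may be absent): 68 mm over its teeth, 12 mm thick, 50 to 220 g; origin at the centre of its underside, z up. 12 flat teeth 7 mm wide, every 30 degrees from its x. Bore radius 13.5 mm with one slot along its x, 7.2 mm wide, out to 18.5 mm: slides onto the hub if its x is within 5 degrees of hub_seat's x. Faces alike
- cog_b: Steel toothed cog flat on the bench (one of the four, 68, 60, 52, 44 mm, may be absent): 60 mm over its teeth, 12 mm thick, 50 to 220 g; origin at the centre of its underside, z up. 12 flat teeth 7 mm wide, every 30 degrees from its x. Bore radius 13.5 mm with one slot along its x, 7.2 mm wide, out to 18.5 mm: slides onto the hub if its x is within 5 degrees of hub_seat's x. Faces alike
- cog_c: Steel toothed cog flat on the bench (one of the four, 68, 60, 52, 44 mm, may be absent): 52 mm over its teeth, 12 mm thick, 50 to 220 g; origin at the centre of its underside, z up. 12 flat teeth 7 mm wide, every 30 degrees from its x. Bore radius 13.5 mm with one slot along its x, 7.2 mm wide, out to 18.5 mm: slides onto the hub if its x is within 5 degrees of hub_seat's x. Faces alike
- cog_d: Steel toothed cog flat on the bench (one of the four, 68, 60, 52, 44 mm, may be absent): 44 mm over its teeth, 12 mm thick, 50 to 220 g; origin at the centre of its underside, z up. 12 flat teeth 7 mm wide, every 30 degrees from its x. Bore radius 13.5 mm with one slot along its x, 7.2 mm wide, out to 18.5 mm: slides onto the hub if its x is within 5 degrees of hub_seat's x. Faces alike
There are look-alikes about, which are no part of the job. What is shaped like the cog_c but pink or red is not meant.

How it is judged (in metres and radians):
On the way, in this order (a step that is already met when the one before it is completed fails the run):
1. the throttle lever lies on the idle line (value of joint throttle between 1.8 and 2 rad), for 0.2 s.
2. every cog is home on the hub, largest lowest (horizontal distance between each of cog_a, cog_b, cog_c, cog_d and hub_seat below 0.004 m and angle between the x axis of each of cog_a, cog_b, cog_c, cog_d and the x axis of hub_seat, either way round below 0.15 rad and angle between each of cog_a, cog_b, cog_c, cog_d's own z axis and vertical below 0.08 rad and z of cog_a in the frame of hub_seat between -0.004 and 0.003 m and z of each of cog_b, cog_c, cog_d in the frame of hub_seat above -0.004 m and (z of cog_b in the frame of hub_seat below 0.003 m or z of cog_b in the frame of cog_a below 0.015 m) and z of each of cog_b, cog_c, cog_d in the frame of cog_a above 0.006 m and (z of cog_c in the frame of hub_seat below 0.003 m or z of cog_c in the frame of cog_a below 0.015 m or z of cog_c in the frame of cog_b below 0.015 m) and z of each of cog_c, cog_d in the frame of cog_b above 0.006 m and (z of cog_d in the frame of hub_seat below 0.003 m or z of cog_d in the frame of cog_a below 0.015 m or z of cog_d in the frame of cog_b below 0.015 m or z of cog_d in the frame of cog_c below 0.015 m) and z of cog_d in the frame of cog_c above 0.006 m), for 0.2 s.
3. the plug is fully down in the inlet neck (horizontal distance between plug and port_rim below 0.004 m and z of plug in the frame of port_rim below -0.019 m and angle between plug's own z axis and vertical below 0.1 rad), for 0.2 s.
At the end, for the whole second after the job is handed in: Throttle within 0.1 rad of idle (1.9); cogs on the hub within 4 mm of its axis, level (0.08 rad), slots on the master spline (0.15 rad), larger below smaller, no gap over 3 mm to the seat or next cog; plug within 4 mm of the neck axis, upright (0.1 rad), within 3 mm of fully down; all at rest (all of step 1 and all of step 2 and all of step 3 and linear speed of each of cog_a, cog_b, cog_c, cog_d, plug below 0.02 m/s); the robot touches nothing.
It fails at once if the oil bottle is moved by more than 30 mm (distance of oil_bottle from where it was at the start of the episode above 0.03 m).
It fails at once if the spanner is moved by more than 30 mm (distance of spanner from where it was at the start of the episode above 0.03 m).
It fails at once if the parts box is moved by more than 30 mm (distance of parts_box from where it was at the start of the episode above 0.03 m).
Of cog_a, cog_b, cog_c, cog_d only 3 to 4 are there at a start; the rules pass over those that are not, and their reading is None.
At some moment in a run one of cog_a, cog_b, cog_c, cog_d may be knocked a few centimetres aside while the robot is not near it.
It also fails if it takes over 210 s, if anything falls off the work surface, if the arm or the gripper's body presses on something with over 40 N, if the wrist force passes 120 N, or if a joint passes its speed limit or range.

ROBOT

A 6-joint arm with a two-finger parallel gripper is mounted at the origin on the work surface. World frame = base frame: x ahead of the robot, y to its left, z up, the work surface at z = 0. Lengths are in mm, angles in rad, forces in N, time in s.
With the tool pointing down it reaches from about 350 to 775 mm from the base axis. Payload 7.3 kg.
Tool frame: the origin (TCP) lies midway between the tips of the shut fingers; the grasp point (between the pads) lies 19 mm behind it; z points along the fingers, y is the line along which they close (so a half turn about z gives the same grasp; the last joint's range is limited). The gripper opens to 92 mm and grips with 3 to 60 N. Pads are 19 mm wide; open, the fingers measure 130 mm over their backs; the gripper's body (75 mm by 190 mm) begins 47 mm behind the grasp point.
Start: joints at [1.113, 0.342, 1.524, -0, 1.275, -0.146], TCP at [161.041, 499.711, 226.741] pointing down, gripper open.
Joint ranges: [-2.53, 2.53], [-0.77, 2.02], [0.04, 2.7], [-1, 4.14], [0.28, 2.66], [-3.11, 3.11]. Speed limits (rad/s): [2.57, 2.57, 3.14, 3.14, 3.14, 3.14].

INTERFACE

Orientations are given as [roll, pitch, yaw] about the fixed x, y, z axes, in that order (R = Rz(yaw) Ry(pitch) Rx(roll)).
In Python, from plant import monitor, optics, workorder gives the robot as it stands. The module is installed in compiled form; this text tells all that it offers.
- The arm moves only by the tool servo_tool, never from a script. Its arguments are lists of equal length, an entry for each row: "linear": the shift along the tool's x, y, z as a fraction of full scale, a list of three; "spin": the turn about the tool's z as a fraction of full scale. In form: {"linear": [[dx, dy, dz], ...], "spin": [spin, ...]}. A call has exactly 8 rows; each row shifts and turns the commanded pose from where the row before left it, along the tool's axes as they then stand; what a row does not reach is not made up. Full scale, the value 1, is 200 mm for a shift and 90 degrees for a turn. A row lasts 1/8 s, in which the tool goes at most 62.5 mm and 10.7 degrees, less where a joint would pass 70% of its speed; a pose out of reach is approached as far as the arm can. A call with a number of a shift or a turn outside -1 to 1 is refused whole. A call with a gripper value outside its range is refused whole. "hand" is the opening, from -1 (shut) to 1 (fully open), set as the call begins (left out, the last holds). The fingers move at their own pace and stop on an object; the grip force is fixed at half the most. Time passes only in rows, so rows that do not move let the fingers close, or fill a call up. It gives the time, the measured TCP pose, the force, the opening and the grip force at its end, in the units of the state.
- monitor.get_obs(): the state, without advancing time (a new reading comes with each control period).
- optics.capture(name): name is "scene" or "side" or "wrist"; returns a dict with "frame" (420x560x3 uint8, blue, green, red), "K" (3x3 intrinsics, pixels), "world_to_cam" (4x4, takes a point from world to camera coordinates). Camera axes: x right, y down, z forward; pixel columns grow to the right and rows downward; lengths in mm; the calibration is good to about 2 mm. A picture is of the moment at which its call begins. There is no depth.
- workorder.close_job(): hands the job in; it is judged then, once.
The state is a dict: "time": time; "joint_positions": joint angles; "dq": joint speeds; "tau": joint torques, N m; "tool_pos": TCP position; "tcp_rot": TCP orientation; "contact_force": force on the tool from outside, world axes, zero at the start; "moment": the same for the moment, N m; "grip_width": finger opening in mm; "finger_force": force on a finger pad.
Only numpy, scipy, OpenCV 4.12 (cv2) and the standard library are available. Lean on these libraries where they do the work, as an engineer would, in place of code of your own. Each camera call takes 0.05 s, during which the arm holds its last target. There are 200 camera calls.

## Working session

There is one attempt and no reset: what is moved stays moved. The work goes in short steps, Python scripts to look and compute and a tool call to move; the robot and the scene stay as the last step left them, time stands still between calls to the robot, and variables do not carry over. Pictures are saved under pics/ and viewed, at most 14 in all, crops included, and the job is handed in when it is done.

Besides the shell and the picture viewer there is one more tool, called after "Request:" by a JSON object that holds its "api" and its "payload". servo_tool: Moves the arm, as the interface text tells. Shift numbers are shares of 200 mm and turn numbers shares of 90 degrees, none past 1 either way. Its arguments: {"type":"object","properties":{"linear":{"type":"array","items":{"type":"array","items":{"type":"number","minimum":-1,"maximum":1}}},"spin":{"type":"array","items":{"type":"number","minimum":-1,"maximum":1}},"hand":{"type":"number"}},"required":["linear","spin"]}

```bash
mkdir -p pics; cat > h.py <<'E'
import numpy as np, cv2
from plant import monitor, optics, workorder
def cap(n,f=None):
    d=optics.capture(n)
    if f: cv2.imwrite('pics/'+f,d['frame'])
    np.savez('last_'+n+'.npz',**d)
    return d
def ray(d,px,z):
    K,T=np.array(d['K']),np.array(d['world_to_cam']);R,t=T[:3,:3],T[:3,3]
    c=-R.T@t; v=R.T@np.linalg.inv(K)@np.array([px[0],px[1],1.])
    return c+v*(z-c[2])/v[2]
def proj(d,p):
    T=np.array(d['world_to_cam']);q=T[:3,:3]@np.array(p)+T[:3,3];u=np.array(d['K'])@q
    return u[:2]/u[2]
E
python3 - <<'E'
from h import *
o=monitor.get_obs();print(o)
a=cap('scene','s0.png');b=cap('side','d0.png');c=cap('wrist','w0.png')
for d in(a,b,c):
    T=d['world_to_cam'];print(-T[:3,:3].T@T[:3,3],d['K'][0],T[2,:3])
E
```

```text
{'time': 0.0, 'joint_positions': array([ 1.11299423e+00,  3.42708413e-01,  1.52506213e+00, -4.46854514e-06,
        1.27539536e+00, -1.46010290e-01]), 'dq': array([ 0.00151031, -0.00030751,  0.00112973,  0.00202549, -0.00134748,
       -0.00117835]), 'tau': array([ 1.09279325e-03, -4.31231153e+01, -2.44227058e+01,  7.18763703e-02,
        5.58150513e-02, -2.09240366e-04]), 'tool_pos': array([160.84548925, 499.30412735, 226.03665108]), 'tcp_rot': array([-3.14003553e+00, -2.24667123e-04,  2.82980198e+00]), 'contact_force': array([0.163961  , 0.25546568, 0.14546819]), 'moment': array([0.01233991, 0.00504824, 0.00806188]), 'finger_force': 0.0, 'grip_width': 91.73454389097586}
[1247.72486514  221.88258283 1059.8573857 ] [501.19135229   0.         284.22315372] [-0.57347125 -0.19243904 -0.79630267]
[ 328.50328691 -910.98468135  802.80040961] [392.89854122   0.         278.81979708] [ 0.1861659   0.76897943 -0.61156593]
[ 99.15359773 519.7015263  384.69061431] [333.03899443   0.         278.4691994 ] [ 0.23106408 -0.07626114 -0.96994517]
```

View pics/s0.png

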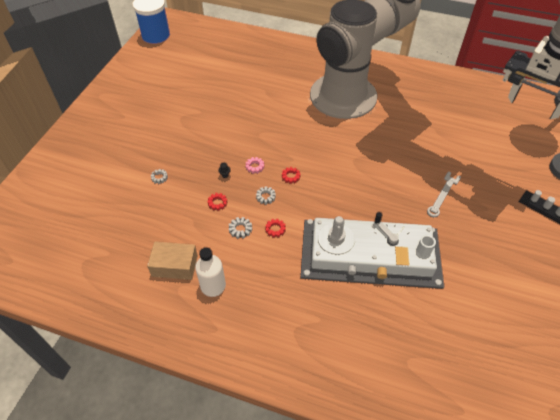

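View pics/d0.png

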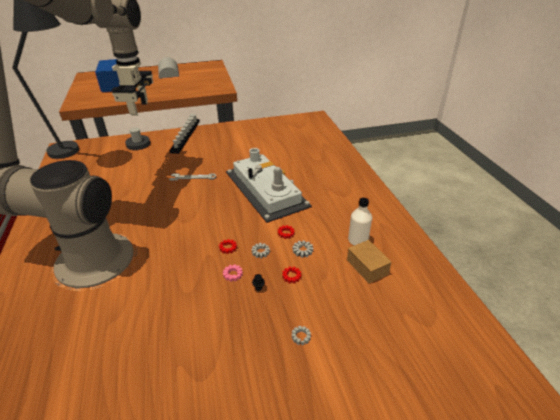

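The scene picture shows grey cogs near (240,228), (265,195) and (159,176), and red/pink decoys. The plug is at (225,170). The pump has its hub at (338,235), its lever at (385,230) and its neck at (427,243). The spanner is at (443,195), the box at (173,262) and the bottle at (210,275).

```bash
python3 - <<'E'
from h import *
L={n:dict(np.load(f'last_{n}.npz')) for n in('scene','side')}
for n,pts in (('scene',[(240,228),(265,195),(159,176)]),('side',[(303,248),(261,250),(302,335)])):
    d=L[n];hsv=cv2.cvtColor(d['frame'],cv2.COLOR_BGR2HSV)
    m=(hsv[...,1]<90).astype(np.uint8)
    for p in pts:
        w=np.zeros_like(m);cv2.circle(w,p,22,1,-1)
        ys,xs=np.nonzero(m&w)
        W=np.array([ray(d,(x,y),12)[:2] for x,y in zip(xs,ys)])
        (cx,cy),r=cv2.minEnclosingCircle(W.astype(np.float32))
        print(n,p,len(W),W.mean(0).round(1),(round(cx,1),round(cy,1)),round(r,1))
for n,D in (('scene',dict(hubtip=((339,218),136),neck=((428,240),95),knob=((379,215),96),plug=((225,177),0),plugtop=((225,164),46),bottle=((213,292),0),spA=((434,211),5),spB=((453,178),5),pl1=((307,222),0),pl2=((439,234),0),pl3=((442,284),0),pl4=((302,277),0),box1=((151,277),0),box2=((190,279),0))),('side',dict(hubtip=((278,171),136),neck=((255,152),95),plug=((259,289),0),plates=((270,215),0),plr=((310,204),0),pll=((228,176),0)))):
    for k,(p,z) in D.items(): print(n,k,ray(L[n],p,z).round(0))
f=L['scene']['frame'];cv2.imwrite('pics/c1.png',cv2.resize(f[140:300,140:460],(800,400),interpolation=cv2.INTER_CUBIC))
E
```

```text
scene (240, 228) 328 [ 591.3 -117. ] (589.9, -116.4) 32.8
scene (265, 195) 231 [471.2 -92. ] (471.6, -90.7) 30.1
scene (159, 176) 155 [ 503.9 -392.3] (504.2, -392.4) 25.7
side (303, 248) 206 [ 587.8 -122.6] (586.4, -122.2) 33.0
side (261, 250) 155 [467.3 -97. ] (467.5, -97.1) 29.3
side (302, 335) 178 [ 499.6 -397.4] (499.6, -397.7) 24.1
scene hubtip [572. 127. 136.]
scene neck [536. 333.  95.]
scene knob [503. 211.  96.]
scene plug [ 439. -224.    0.]
scene plugtop [ 431. -222.   46.]
scene bottle [ 777. -112.    0.]
scene spA [373. 344.   5.]
scene spB [241. 376.   5.]
scene pl1 [512.  38.   0.]
scene pl2 [438. 368.   0.]
scene pl3 [580. 395.   0.]
scene pl4 [671.  74.   0.]
scene box1 [ 788. -268.    0.]
scene box2 [ 763. -178.    0.]
side hubtip [575. 110. 136.]
side neck [541. 318.  95.]
side plug [ 436. -229.    0.]
side plates [535.  66.   0.]
side plr [679.  89.   0.]
side pll [436. 334.   0.]
```

View pics/c1.png

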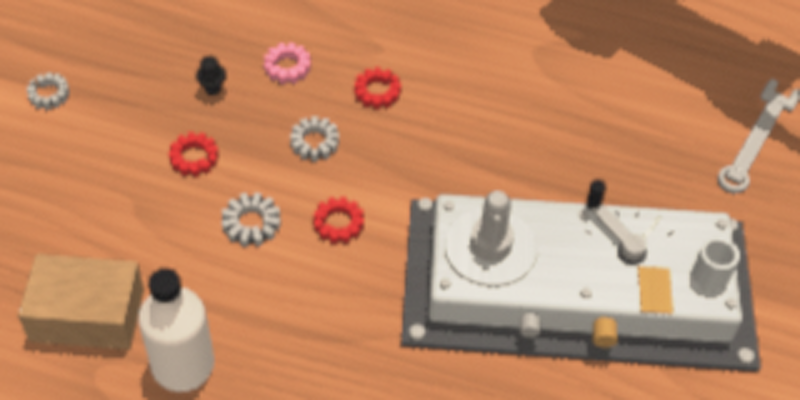

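The crop confirms three silver cogs and no fourth. By radius they are a (33), b (30) and c (25). The throttle knob is at crop (597,192) and the idle line at about (655,225). Next I'll move the wrist camera over the pump.

Request:
{"api": "servo_tool", "payload": {"linear": [[-0.265,-0.092,-0.02],[-0.265,-0.092,-0.02],[-0.265,-0.092,-0.02],[-0.265,-0.092,-0.02],[-0.265,-0.092,-0.02],[-0.265,-0.092,-0.02],[-0.265,-0.092,-0.02],[-0.265,-0.092,-0.02]], "spin": [0,0,0,0,0,0,0,0], "hand": -1}}

```text
time: 1.15
tool_pos: [520.6, 228.2, 258.6]
tcp_rot: [3.142, -0.0, 2.83]
contact_force: [0.5, 0.6, -0.0]
grip_width: 16.4
finger_force: 0.0
```

```bash
cat >> h.py <<'E'
def plan(x,y,z,frm=None,yaw=None):
    "tool-axis shift (fractions) from current or given pose"
    o=monitor.get_obs();p=np.array(frm if frm is not None else o['tool_pos'])
    a=o['tcp_rot'][2] if yaw is None else yaw
    d=np.array([x,y,z])-p;c,s=np.cos(a),np.sin(a)
    f=np.array([c*d[0]+s*d[1],s*d[0]-c*d[1],-d[2]])/200
    print('plan total',f.round(3),'rows',np.linalg.norm(f)/.3)
    return f
E
python3 - <<'E'
from h import *
o=monitor.get_obs();print(o['time'],o['tool_pos'],o['tcp_rot'],o['joint_positions'])
d=cap('wrist','w1.png')
E
```

```text
1.15 [520.64288571 228.21107554 258.63083982] [ 3.14154448e+00 -4.06198636e-04  2.82965821e+00] [ 2.78147320e-01  4.01386929e-01  1.34515922e+00  2.70198447e-04
  1.39535721e+00 -9.80761753e-01]
```

View pics/w1.png

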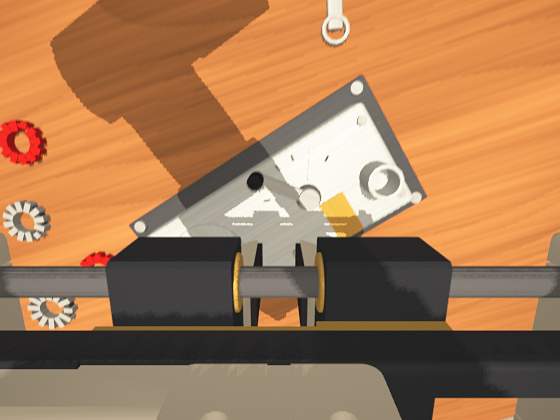

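The wrist view shows the knob at (255,181), the hinge at (308,197) and the neck mouth at about (383,180). Dark ticks are at (292,158) and (327,157), with the faint white line between them at about (309,160).

```bash
python3 - <<'E'
from h import *
d=dict(np.load('last_wrist.npz'))
for k,p,z in(('knob',(255,181),96),('hinge',(308,197),70),('neck',(383,180),95),('bolt1',(140,228),5),('bolt2',(357,88),5),('lineend',(310,150),55),('linestart',(305,180),55)): print(k,ray(d,p,z).round(1))
f=d['frame'];cv2.imwrite('pics/c2.png',cv2.resize(f[130:235,220:420],(800,420),interpolation=cv2.INTER_CUBIC))
E
```

```text
knob [499.1 211.2  96. ]
hinge [535.8 256.3  70. ]
neck [536.4 330.1  95. ]
bolt1 [522.9  39.5   5. ]
bolt2 [443.3 349.3   5. ]
lineend [490.5 273.4  55. ]
linestart [519.9 259.   55. ]
```

View pics/c2.png

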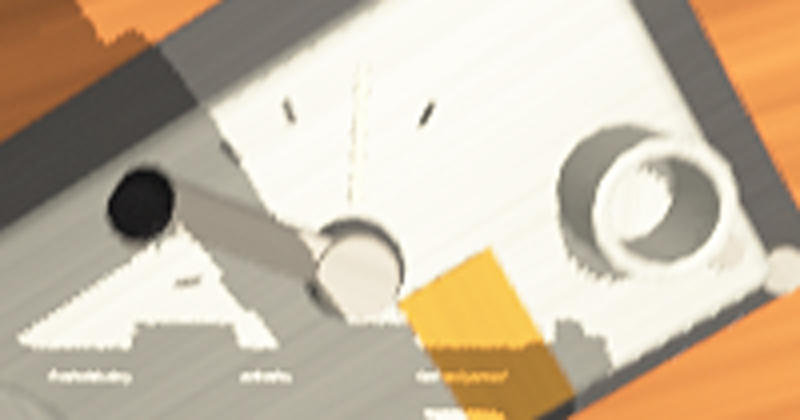

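```bash
python3 - <<'E'
from h import *
d=dict(np.load('last_wrist.npz'))
a=ray(d,(310.7,146.2),55)[:2];b=ray(d,(307.5,178.7),55)[:2];h=ray(d,(310,199),72)[:2];n=ray(d,(385.7,180.7),95)[:2];k=ray(d,(255,181),96)[:2]
u=(a-b)/np.linalg.norm(a-b);print('line',a,b,np.linalg.norm(a-b),np.degrees(np.arctan2(u[1],u[0])))
print('hinge',h,'neck',n,'knob',k,np.linalg.norm(k-h),np.degrees(np.arctan2(*(k-h)[::-1])))
v=n-h;print('yaw',np.degrees(np.arctan2(v[1],v[0])-np.arctan2(73,20)),np.linalg.norm(v),np.hypot(20,73))
y=np.radians(14.4);R=np.array([[np.cos(y),-np.sin(y)],[np.sin(y),np.cos(y)]])
print('hub from neck',n+R@[-15,-208],'hub from hinge',h+R@[5,-135])
E
```

```text
line [486.90960371 275.22440205] [519.34328938 261.99401285] 35.02837655726147 157.80840932252917
hinge [538.02894511 257.69899925] neck [537.83795627 332.46845499] knob [499.05908621 211.22746571] 60.648605361094965 -129.98235069179918
yaw 15.467864361157588 74.76969966234299 75.69015788066504
hub from neck [575.03670539 127.27280917] hub from hinge [576.44499568 128.18372194]
```

Request:
{"api": "servo_tool", "payload": {"linear": [[0.019,-0.029,0.12],[0.019,-0.029,0.12],[0.019,-0.029,0.12],[0.019,-0.028,0.12],[0,0,0.12],[0,0,0.12],[0,0,0.12],[0,0,0.073]], "spin": [0,0,0,0,0,0,0,0], "hand": -0.1}}

```text
time: 2.2
tool_pos: [497.2, 212.3, 74.8]
tcp_rot: [-3.141, -0.002, 2.83]
contact_force: [0.0, 0.6, 0.9]
grip_width: 41.2
finger_force: 0.0
```

Request:
{"api": "servo_tool", "payload": {"linear": [[0,0,0],[0,0,0],[0,0,0],[0,0,0],[0,0,0],[0,0,0],[0,0,0],[0,0,0]], "spin": [0,0,0,0,0,0,0,0], "hand": -1}}

```text
time: 3.2
tool_pos: [497.4, 211.5, 76.9]
tcp_rot: [-3.14, -0.0, 2.83]
contact_force: [-3.1, -4.1, 4.5]
grip_width: 14.6
finger_force: 30.0
```

```bash
python3 - <<'E'
from h import *
h=np.array([538,256.5]);an=np.radians(np.linspace(230,159.5,9))
P=h+60.5*np.c_[np.cos(an),np.sin(an)];D=np.diff(P,axis=0)
a=monitor.get_obs()['tcp_rot'][2];c,s=np.cos(a),np.sin(a)
print(np.c_[c*D[:,0]+s*D[:,1],s*D[:,0]-c*D[:,1]].round(1)/200,P[-1])
E
```

```text
[[0.0415 0.021 ]
 [0.038  0.027 ]
 [0.0335 0.0325]
 [0.028  0.037 ]
 [0.022  0.041 ]
 [0.0155 0.044 ]
 [0.0085 0.0455]
 [0.0015 0.0465]] [481.33133255 277.68754657]
```

Request:
{"api": "servo_tool", "payload": {"linear": [[0.042,0.021,0],[0.038,0.027,0],[0.034,0.032,0],[0.028,0.037,0],[0.022,0.041,0],[0.016,0.044,0],[0.008,0.045,0],[0.002,0.046,0]], "spin": [0,0,0,0,0,0,0,0]}}

```text
time: 4.2
tool_pos: [477.4, 278.7, 76.1]
tcp_rot: [-3.138, -0.004, 2.829]
contact_force: [-7.5, -5.0, 1.1]
grip_width: 15.1
finger_force: 30.0
```

Request:
{"api": "servo_tool", "payload": {"linear": [[0,0,0],[0,0,0],[0,0,0],[0,0,0],[0,0,0],[0,0,-0.2],[0,0,-0.3],[0,0,-0.3]], "spin": [0,0,0,0,0,0,0,0], "hand": -0.1}}

```text
time: 5.2
tool_pos: [479.4, 279.6, 237.7]
tcp_rot: [-3.141, -0.0, 2.83]
contact_force: [1.4, 1.0, -0.6]
grip_width: 41.5
finger_force: 0.0
```

Request:
{"api": "servo_tool", "payload": {"linear": [[-0.2,0,0],[-0.2,0,0],[-0.1,0,0],[0,0,0],[0,0,0],[0,0,0],[0,0,0],[0,0,0]], "spin": [0,0,0,0,0,0,0,0]}}

```text
time: 6.2
tool_pos: [574.6, 249.3, 236.4]
tcp_rot: [3.141, 0.0, 2.83]
contact_force: [-0.6, 0.3, -0.2]
grip_width: 41.3
finger_force: 0.0
```

```bash
python3 - <<'E'
from h import *
o=monitor.get_obs();print(o['tool_pos'])
d=cap('wrist');f=d['frame'];x,y=proj(d,(530,260,60)).astype(int);print(x,y)
x0,y0=max(0,x-140),max(0,y-105)
cv2.imwrite('pics/c3.png',cv2.resize(f[y0:y0+210,x0:x0+280],None,fx=2.8,fy=2.8,interpolation=cv2.INTER_CUBIC));print(x0,y0)
E
```

```text
[574.62196998 249.34568784 236.37813581]
274 148
134 43
```

View pics/c3.png

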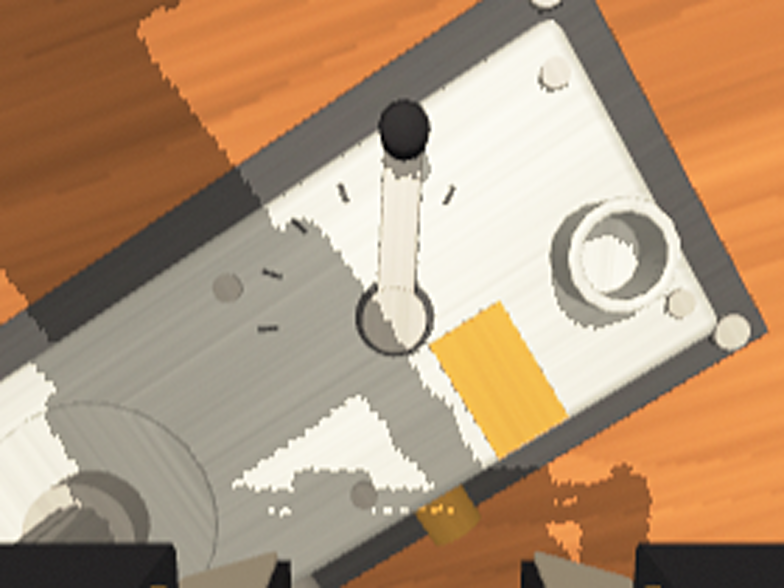

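The lever now covers the white line and lies midway between the ticks at crop (343,193) and (449,195). I'll check the angle numerically.

```bash
python3 - <<'E'
from h import *
d=dict(np.load('last_wrist.npz'))
k=ray(d,(278.3,89.4),96)[:2];h=ray(d,(274.7,157.6),71)[:2];n=ray(d,(356.5,133.7),95)[:2];t1=ray(d,(256.5,111.9),55)[:2];t2=ray(d,(294.4,112.6),55)[:2]
A=lambda v:np.degrees(np.arctan2(v[1],v[0]))
h2=ray(d,(274.7,157.6),68)[:2]
print(k,h,n,np.linalg.norm(k-h),A(k-h),A(t1-h),A(t2-h))
b1=ray(d,(134+733/2.8,43+331/2.8),5)[:2];print('bolt',b1)
E
```

```text
[482.33768305 278.85841859] [537.7879907  257.41114145] [538.07289515 332.98352621] 59.45353072218305 158.85434027710863 -175.17048945606746 137.78264440251937
bolt [589.80783845 387.73922074]
```

Request:
{"api": "servo_tool", "payload": {"linear": [[-0.166,-0.146,-0.03],[-0.166,-0.146,-0.03],[-0.166,-0.146,-0.03],[-0.166,-0.146,-0.03],[0,0,0],[0,0,0],[0,0,0],[0,0,0]], "spin": [0,0,0,0,0,0,0,0]}}

```text
time: 7.25
tool_pos: [665.1, 98.3, 260.3]
tcp_rot: [3.141, -0.0, 2.831]
contact_force: [0.3, 0.3, -0.4]
grip_width: 41.4
finger_force: 0.0
```

```bash
python3 - <<'E'
from h import *
o=monitor.get_obs();print(o['tool_pos'])
d=cap('wrist');f=d['frame'];x,y=proj(d,(575,127,110)).astype(int);print(x,y)
x0,y0=max(0,x-80),max(0,y-60)
cv2.imwrite('pics/c4.png',cv2.resize(f[y0:y0+120,x0:x0+160],None,fx=5,fy=5,interpolation=cv2.INTER_CUBIC));print(x0,y0)
E
```

```text
[665.06026145  98.25425539 260.26722723]
278 93
198 33
```

View pics/c4.png

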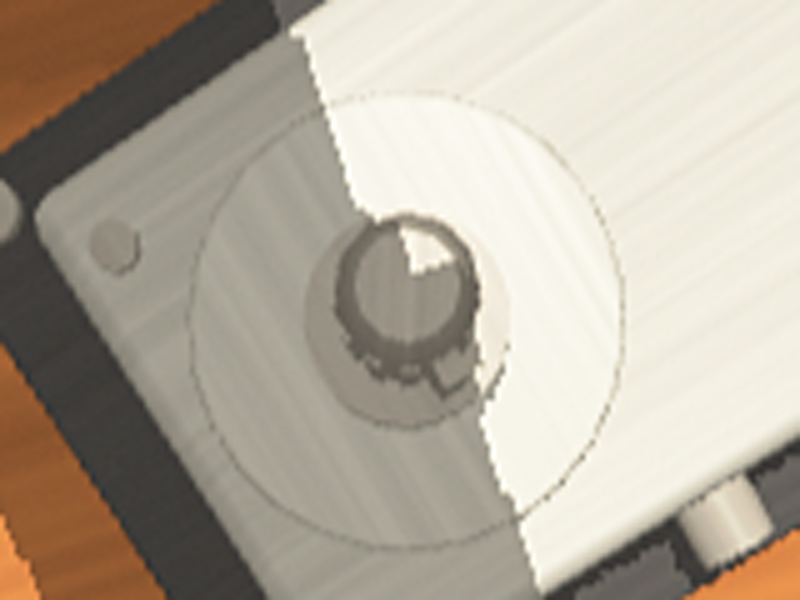

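Zoomed view: hub tip centre at crop (408,286). The rib points to the lower right, with its end at about (455,385), but lighting makes that unclear. I'll look from exactly above the hub and over each cog, then put the views together in one montage.

Request:
{"api": "servo_tool", "payload": {"linear": [[0.048,0,0.108],[0.048,0,0.108],[0.048,0,0.108],[0,0,0],[0,0,0],[0,0,0],[0,0,0],[0,0,0]], "spin": [0,0,0,0,0,0,0,0], "hand": 1}}

```text
time: 8.3
tool_pos: [638.3, 105.9, 195.6]
tcp_rot: [3.141, 0.0, 2.83]
contact_force: [-0.6, -0.4, -1.4]
grip_width: 91.5
finger_force: 0.0
```

```bash
cat >> h.py <<'E'
def crop(n,p,half,S=400):
    d=cap('wrist');np.savez(n+'.npz',**d);x,y=proj(d,p);print(n,monitor.get_obs()['tool_pos'],x,y)
    M=np.array([[S/2/half,0,S/2-x*S/2/half],[0,S/2/half,S/2-y*S/2/half]])
    im=cv2.warpAffine(d['frame'],M,(S,S),flags=cv2.INTER_CUBIC);cv2.imwrite(f'pics/{n}.png',im)
E
python3 -c "
from h import *
crop('hub',(575.5,127.5,120),40)"
```

```text
hub [638.18379043 105.95216697 195.48686017] 280.2707931358666 126.16854005341845
```

Request:
{"api": "servo_tool", "payload": {"linear": [[-0.089,-0.23,0],[-0.089,-0.23,0],[-0.089,-0.23,0],[-0.089,-0.23,0],[-0.089,-0.23,0],[0,0,0],[0,0,0],[0,0,0]], "spin": [0,0,0,0,0,0,0,0]}}

```text
time: 9.35
tool_pos: [652.3, -138.7, 195.4]
tcp_rot: [3.141, -0.0, 2.831]
contact_force: [-0.3, -0.8, -0.0]
grip_width: 92.0
finger_force: 0.0
```

```bash
python3 -c "
from h import *
crop('coga',(588,-119,12),50)"
```

```text
coga [ 652.35607672 -138.70935357  195.49097853] 277.6196116593491 125.93698626742339
```

Request:
{"api": "servo_tool", "payload": {"linear": [[0.202,-0.022,0],[0.202,-0.022,0],[0.202,-0.022,0],[0,0,0],[0,0,0],[0,0,0],[0,0,0],[0,0,0]], "spin": [0,0,0,0,0,0,0,0]}}

```text
time: 10.4
tool_pos: [533.1, -115.7, 195.0]
tcp_rot: [3.141, -0.0, 2.83]
contact_force: [-0.4, 0.4, -0.1]
grip_width: 92.0
finger_force: 0.0
```

```bash
python3 - <<'E'
from h import *
crop('cogb',(469,-94,12),50)
I=lambda n:cv2.imread(f'pics/{n}.png')
cv2.imwrite('pics/m1.png',cv2.resize(np.hstack([I('hub'),I('coga')]),(800,400)))
E
```

```text
cogb [ 533.01643697 -115.66493611  195.06396089] 279.4583475239232 125.57344578263924
```

View pics/m1.png

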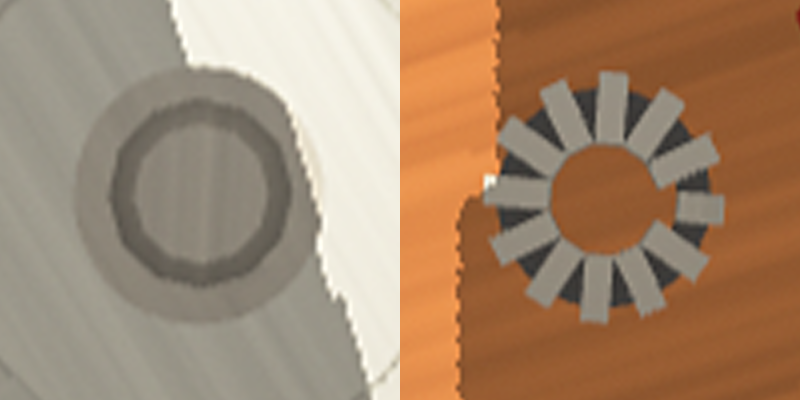

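```bash
python3 - <<'E'
from h import *
d=dict(np.load('hub.npz'))
# current last_wrist is cogb; c4 frame is lost as npz but crop exists -> rebuild camera from hub pose shift
T=d['world_to_cam'].copy();R=T[:3,:3]
c=-R.T@T[:3,3]+np.array([665.06-638.18,98.25-105.95,260.27-195.49]);T[:3,3]=-R@c
d4=dict(K=d['K'],world_to_cam=T)
q=lambda p:((proj(d4,p)-[198,33])*5).round(0)
tip=ray(d4,(198+408/5,33+286/5),136);print('tip',tip,q((575,127,110)))
for nm,s in(('hubnadir',200/40),):
    x,y=280.27,126.17
print('boss c4',ray(d4,(198+408/5,33+322/5),80))
h=tip[:2]
for th in(-5,0,5,10,15,20):
    t=np.radians(th);u=np.array([np.cos(t),np.sin(t)]);v=np.array([-u[1],u[0]])
    print(th,[q((*(h+16.5*u+w*v),z)).tolist() for z in(126,80) for w in(-2.5,2.5)])
im=cv2.imread('pics/hub.png');g=cv2.createCLAHE(8,(4,4)).apply(cv2.cvtColor(im,cv2.COLOR_BGR2GRAY))
i4=cv2.imread('pics/c4.png')[190:440,290:540];g4=cv2.createCLAHE(6,(3,3)).apply(cv2.cvtColor(cv2.resize(i4,(400,400)),cv2.COLOR_BGR2GRAY))
b=cv2.cvtColor(cv2.imread('pics/cogb.png'),cv2.COLOR_BGR2GRAY)
cv2.imwrite('pics/m2.png',cv2.resize(np.hstack([g,g4,b]),(798,266)))
E
```

```text
tip [575.4184723  128.10083325 136.        ] [401. 302.]
boss c4 [576.16541962 128.02935613  80.        ]
-5 [[415.0, 397.0], [444.0, 390.0], [413.0, 408.0], [438.0, 402.0]]
0 [[424.0, 396.0], [452.0, 386.0], [421.0, 407.0], [445.0, 399.0]]
5 [[432.0, 394.0], [459.0, 382.0], [428.0, 405.0], [452.0, 395.0]]
10 [[440.0, 392.0], [467.0, 377.0], [435.0, 403.0], [458.0, 391.0]]
15 [[448.0, 388.0], [473.0, 371.0], [442.0, 400.0], [464.0, 386.0]]
20 [[456.0, 384.0], [480.0, 365.0], [449.0, 397.0], [469.0, 380.0]]
```

View pics/m2.png

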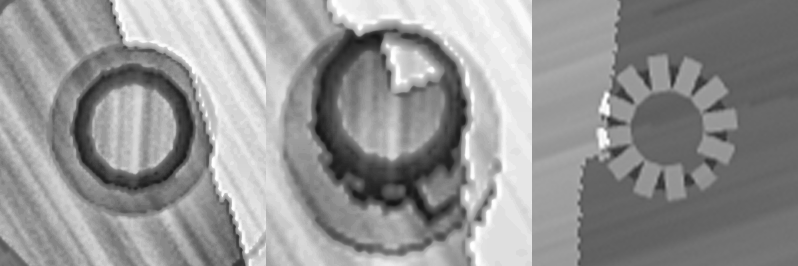

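The panels show the hub rib at lower right with a dark L outline (about 9–19° world), cog a's slot pointing right and slightly down, and cog b's slot at lower right by the short tooth (704,176). Next I'll compute the slots and neighbouring positions.

```bash
cat >> h.py <<'E'
def cog(n,guess,R,z=12):
    d=dict(np.load(n+'.npz'));f=d['frame'].astype(int);sat=f.max(2)-f.min(2);f8=d['frame']
    H=R+12;g=np.arange(-H,H,.5);X,Y=np.meshgrid(g+guess[0],g+guess[1])
    def samp(c,hw):
        g=np.arange(-hw,hw,.5);X,Y=np.meshgrid(g+c[0],g+c[1])
        uv=np.array([proj(d,(x,y,z)) for x,y in zip(X.ravel(),Y.ravel())]).reshape(*X.shape,2).astype(np.float32)
        im=cv2.remap(f8,uv[...,0],uv[...,1],cv2.INTER_LINEAR).astype(int)
        return X,Y,(im.max(2)-im.min(2))<0.3*im.max(2)
    X,Y,m=samp(guess,H)
    k,lab,st,ce=cv2.connectedComponentsWithStats(m.astype(np.uint8));i=1+st[1:,4].argmax();m=lab==i
    pts=np.c_[X[m],Y[m]].astype(np.float32);(cx,cy),r=cv2.minEnclosingCircle(pts)
    # bore: non-metal inside r<20 -> circle centre from bore pixels below 12
    A=np.hypot(X-cx,Y-cy);a=np.arctan2(Y-cy,X-cx)
    hole=(~m)&(A<20);b=hole&(A>14.8)&(A<18);v=np.exp(1j*a[b]).sum()
    print(n,'c',round(cx,1),round(cy,1),'r',round(r,1),'slot deg',np.degrees(np.angle(v)).round(1),'conc',round(abs(v)/b.sum(),2),b.sum(),'bore c',X[hole&(A<13)].mean().round(1),Y[hole&(A<13)].mean().round(1))
    p=np.array([cx,cy]);t=np.exp(12j*a[m&(A>r-5)]).sum();print('  tooth phase mod30',(np.degrees(np.angle(t))/12%30).round(1))
E
python3 - <<'E'
from h import *
cog('coga',(588,-119),34);cog('cogb',(469,-94),30)
d=dict(np.load('last_scene.npz'))
for p in((217,202),(255,165),(291,175),(275,228)):print(p,ray(d,p,8)[:2].round(0))
E
```

```text
coga c 588.1 -118.1 r 30.0 slot deg 67.4 conc 0.98 135 bore c 588.1 -118.1
  tooth phase mod30 7.4
cogb c 467.6 -92.9 r 26.0 slot deg 20.2 conc 0.98 130 bore c 467.6 -92.9
  tooth phase mod30 20.5
(217, 202) [ 533. -206.]
(255, 165) [ 377. -158.]
(291, 175) [379. -50.]
(275, 228) [562. -33.]
```

Wrist measurement gives radii of 30 and 26 mm, so the two cogs are b (60 mm, the lit one) and c (52 mm). The third should be d (44 mm), and a is absent. I'll grasp the 60 mm cog now.

Request:
{"api": "servo_tool", "payload": {"linear": [[0,0,0],[-0.13,0.047,0.2],[-0.13,0.048,0.2],[0,0,0.2],[0,0,0.15],[0,0,0.1],[0,0,0.1],[0,0,0]], "spin": [0.052,0,0,0,0,0,0,0], "hand": 0.74}}

```text
time: 11.45
tool_pos: [587.1, -117.7, 3.8]
tcp_rot: [-3.141, -0.003, 2.748]
contact_force: [0.1, 0.2, -0.1]
grip_width: 80.1
finger_force: 0.0
```

```bash
python3 -c "
from h import *
print(monitor.get_obs()['tool_pos'],monitor.get_obs()['tcp_rot'])"
```

```text
[ 587.09355871 -117.69472973    3.76746411] [-3.1414579  -0.00342763  2.74797258]
```

Request:
{"api": "servo_tool", "payload": {"linear": [[0,0,0],[0,0,0],[0,0,0],[0,0,0],[0,0,0],[0,0,0],[0,0,0],[0,0,0]], "spin": [0,0,0,0,0,0,0,0], "hand": -1}}

```text
time: 12.45
tool_pos: [588.7, -118.2, 6.2]
tcp_rot: [3.141, 0.002, 2.748]
contact_force: [0.2, 0.4, 6.1]
grip_width: 58.4
finger_force: 30.0
```

Request:
{"api": "servo_tool", "payload": {"linear": [[0,0,-0.1],[0,0,-0.28],[0,0,-0.28],[0,0,0],[0,0,0],[0,0,0],[0,0,0],[0,0,0]], "spin": [0,0,0,0.118,0.118,0.118,0.118,0.118]}}

```text
time: 13.45
tool_pos: [587.7, -117.8, 136.8]
tcp_rot: [-3.141, -0.001, 1.815]
contact_force: [0.7, -0.3, -1.4]
grip_width: 58.5
finger_force: 30.0
```

Request:
{"api": "servo_tool", "payload": {"linear": [[0.176,0.177,-0.03],[0.176,0.177,-0.03],[0.176,0.177,-0.03],[0.176,0.177,0],[0.176,0.177,0],[0,0,0],[0,0,0],[0,0,0]], "spin": [0,0,0,0,0,0,0,0]}}

```text
time: 14.45
tool_pos: [715.5, 95.0, 155.3]
tcp_rot: [-3.141, 0.0, 1.82]
contact_force: [0.6, 0.2, -1.9]
grip_width: 58.8
finger_force: 30.0
```

```bash
python3 - <<'E'
from h import *
o=monitor.get_obs();print(o['tcp_rot'],o['grip_width'])
crop('hubs',(575.5,128,105),40,560)
g=cv2.imread('pics/hubs.png');c=cv2.createCLAHE(5,(4,4)).apply(cv2.cvtColor(g,cv2.COLOR_BGR2GRAY));cv2.imwrite('pics/m3.png',c)
E
```

```text
[-3.14097549e+00  8.70511808e-05  1.81985153e+00] 58.80116827006078
hubs [715.65773313  94.9661395  155.56339827] 68.41903646230622 125.56182015535664
```

View pics/m3.png

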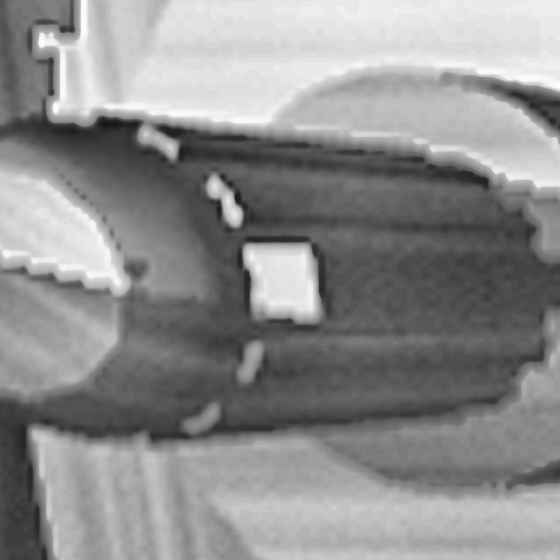

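The rib's lit top face shows as a square with corners at about (247,242), (313,242), (320,320) and (255,318) and centre (283,281).

```bash
python3 - <<'E'
from h import *
d=dict(np.load('hubs.npz'));f=lambda u,v,z:ray(d,(68.42+(u-280)/7,125.56+(v-280)/7),z)[:2]
C=[f(*p,126) for p in((247,242),(255,318),(313,242),(320,320))];print(np.round(C,1))
o=(C[2]+C[3])/2;i=(C[0]+C[1])/2;e=o-i;w=(C[3]-C[2]+C[1]-C[0])
A=lambda v:np.degrees(np.arctan2(v[1],v[0])).round(1)
print('dir edge',A(e),'width dir',A(w)+90,A(w)-90,'outer',o,'hub est',o-16.5*np.array([np.cos(np.radians(15)),np.sin(np.radians(15))]))
for h in((575.5,128),(576,127.7)): print(A(o-h),np.linalg.norm(o-h))
# silhouette axis: hub edges at spline-top level
p1=f(140,118,130);print(A(f(283,240,126)-f(313,240,126)))
E
```

```text
[[585.2 133.3]
 [586.4 127.7]
 [590.2 134.6]
 [591.3 128.8]]
dir edge 13.5 width dir 11.299999999999997 -168.7 outer [590.76241321 131.66287519] hub est [574.82463708 127.39236094]
13.5 15.695792801059595
15.0 15.2850653761694
-165.7
```

Request:
{"api": "servo_tool", "payload": {"linear": [[0.083,-0.16,0],[0.083,-0.16,0],[0.083,-0.16,0],[0.083,-0.16,0],[0,0,0],[0,0,0],[0,0,0],[0,0,0]], "spin": [0,0,0,0,0,0,0,0]}}

```text
time: 15.5
tool_pos: [576.1, 128.6, 155.1]
tcp_rot: [3.142, -0.0, 1.821]
contact_force: [0.4, 0.2, -1.5]
grip_width: 58.8
finger_force: 30.0
```

```bash
python3 - <<'E'
from h import *
o=monitor.get_obs();print(o['tool_pos'],o['tcp_rot'],o['contact_force']);plan(575.3,127.8,122)
d=cap('side','sd1.png');np.savez('sd1.npz',**d);a=cap('scene','sc1.png');np.savez('sc1.npz',**a)
for n,e in(('side',d),('scene',a)): print(n,proj(e,(575.3,127.8,136)),proj(e,(*o['tool_pos'][:2],150)))
E
```

```text
[576.09759892 128.59506118 155.06966069] [ 3.14152137e+00 -3.60252444e-05  1.82066915e+00] [ 0.418797    0.24451754 -1.52659024]
plan total [-0.003 -0.005  0.165] rows 0.55148051863467
side [276.7698947  168.06286178] [276.88454255 164.13228755]
scene [339.01328146 219.29416203] [339.82758755 216.01778317]
```

Request:
{"api": "servo_tool", "payload": {"linear": [[-0.003,-0.005,0],[0,0,0.03],[0,0,0.03],[0,0,0.03],[0,0,0.03],[0,0,0.02],[0,0,0],[0,0,0]], "spin": [0,0,0,0,0,0,0,0]}}

```text
time: 16.6
tool_pos: [574.8, 128.2, 127.5]
tcp_rot: [3.141, -0.0, 1.821]
contact_force: [1.1, 0.3, -1.2]
grip_width: 58.6
finger_force: 30.0
```

Request:
{"api": "servo_tool", "payload": {"linear": [[0,0,0.04],[0,0,0.04],[0,0,0.04],[0,0,0.03],[0,0,0.02],[0,0,0.02],[0,0,0.01],[0,0,0]], "spin": [0,0,0,0,0,0,0,0]}}

```text
time: 17.6
tool_pos: [574.7, 128.2, 87.3]
tcp_rot: [3.142, -0.0, 1.821]
contact_force: [-0.2, 0.1, -0.6]
grip_width: 58.4
finger_force: 30.0
```

Request:
{"api": "servo_tool", "payload": {"linear": [[0,0,0.005],[0,0,0],[0,0,0],[0,0,0],[0,0,-0.05],[0,0,-0.15],[0,0,-0.2],[0,0,-0.2]], "spin": [0,0,0,0,0,0,0,0], "hand": 0.74}}

```text
time: 18.6
tool_pos: [574.6, 128.2, 208.3]
tcp_rot: [3.141, 0.0, 1.821]
contact_force: [0.4, -0.6, -0.5]
grip_width: 80.1
finger_force: 0.0
```

Request:
{"api": "servo_tool", "payload": {"linear": [[-0.21,-0.132,0],[-0.21,-0.132,0],[-0.21,-0.132,0],[-0.21,-0.132,0],[-0.21,-0.132,0],[-0.21,-0.132,0],[0,0,0],[0,0,0]], "spin": [0,0,0,0,0,0,0,0]}}

```text
time: 19.6
tool_pos: [483.9, -154.9, 206.8]
tcp_rot: [3.141, -0.0, 1.821]
contact_force: [0.4, 0.4, -0.2]
grip_width: 80.0
finger_force: 0.0
```

```bash
python3 - <<'E'
from h import *
crop('c52',(467.6,-93,12),50);cog('c52',(467.6,-93),26)
print(monitor.get_obs()['tcp_rot'])
d=cap('scene');np.savez('sc2.npz',**d);e=dict(np.load('last_side.npz'))
# hub crop montage
x,y=proj(d,(575,128,90)).astype(int)
s=cap('side');u,v=proj(s,(575,128,90)).astype(int)
cv2.imwrite('pics/m4.png',np.hstack([cv2.resize(d['frame'][y-35:y+35,x-35:x+35],(400,400),interpolation=2),cv2.resize(s['frame'][v-35:v+35,u-35:u+35],(400,400),interpolation=2)]))
E
```

```text
c52 [ 483.98313385 -154.42777389  206.6693989 ] 277.8786702549338 129.24121733209847
c52 c 467.9 -92.8 r 26.1 slot deg 20.0 conc 0.98 133 bore c 467.8 -92.8
  tooth phase mod30 20.6
[ 3.14097396e+00 -1.65443899e-04  1.82191658e+00]
```

View pics/m4.png

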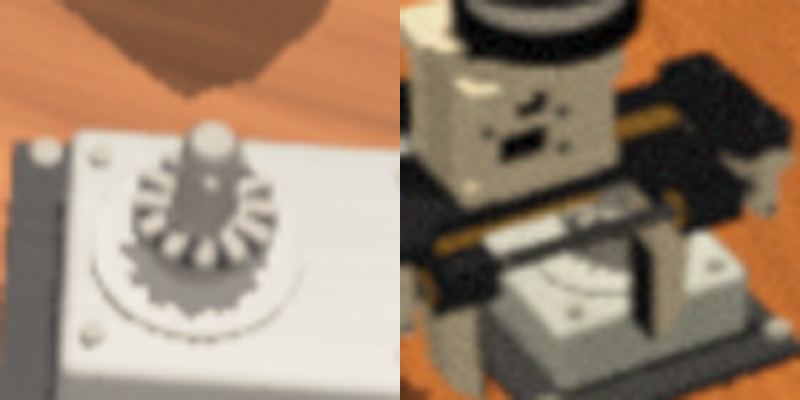

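The view shows the 60 mm cog sitting level round the hub foot on the cover (scene crop (205,215)). Next I'll grasp the 52 mm cog.

Request:
{"api": "servo_tool", "payload": {"linear": [[0,0,0],[0.159,0.016,0.2],[0.159,0.016,0.2],[0,0,0.2],[0,0,0.2],[0,0,0.11],[0,0,0.1],[0,0,0]], "spin": [-0.065,0,0,0,0,0,0,0], "hand": 0.56}}

```text
time: 20.75
tool_pos: [467.1, -92.1, 3.3]
tcp_rot: [-3.139, -0.002, 1.925]
contact_force: [-0.4, 0.3, 0.5]
grip_width: 71.6
finger_force: 0.0
```

Request:
{"api": "servo_tool", "payload": {"linear": [[0,0,0],[0,0,0],[0,0,0],[0,0,0],[0,0,0],[0,0,0],[0,0,0],[0,0,0]], "spin": [0,0,0,0,0,0,0,0], "hand": -1}}

```text
time: 21.75
tool_pos: [468.3, -93.4, 5.1]
tcp_rot: [3.14, 0.001, 1.923]
contact_force: [0.1, 2.0, 6.3]
grip_width: 50.9
finger_force: 30.0
```

Request:
{"api": "servo_tool", "payload": {"linear": [[0,0,-0.1],[0,0,-0.25],[0,0,-0.25],[0,0,-0.2],[0,0,0],[0,0,0],[0,0,0],[0,0,0]], "spin": [0,0,0,0,0.065,0,0,0]}}

```text
time: 22.75
tool_pos: [467.4, -93.3, 163.7]
tcp_rot: [-3.14, -0.001, 1.822]
contact_force: [-0.4, 0.3, -0.9]
grip_width: 50.7
finger_force: 30.0
```

Request:
{"api": "servo_tool", "payload": {"linear": [[0.188,0.158,0],[0.188,0.158,0],[0.188,0.158,0],[0.188,0.158,0],[0.188,0.158,0],[0,0,0],[0,0,0],[0,0,0]], "spin": [0,0,0,0,0,0,0,0]}}

```text
time: 23.75
tool_pos: [573.8, 126.8, 164.2]
tcp_rot: [-3.141, 0.0, 1.82]
contact_force: [0.1, -1.2, -1.5]
grip_width: 51.1
finger_force: 30.0
```

```bash
python3 - <<'E'
from h import *
o=monitor.get_obs();print(o['tool_pos'],o['tcp_rot'],o['grip_width'],o['contact_force']);plan(574.9,128.1,125)
E
```

```text
[573.79463469 126.84489026 164.15412498] [-3.14084024e+00  3.00309003e-05  1.82027825e+00] 51.09125786050321 [ 0.0763207  -1.17358543 -1.52392982]
plan total [0.005 0.007 0.196] rows 0.6531638036481656
```

Request:
{"api": "servo_tool", "payload": {"linear": [[0.005,0.007,0.02],[0,0,0.04],[0,0,0.04],[0,0,0.04],[0,0,0.03],[0,0,0.025],[0,0,0],[0,0,0]], "spin": [0,0,0,0,0,0,0,0]}}

```text
time: 24.75
tool_pos: [575.2, 128.6, 125.0]
tcp_rot: [-3.141, 0.001, 1.821]
contact_force: [0.8, -5.1, -4.3]
grip_width: 51.1
finger_force: 30.0
```

Request:
{"api": "servo_tool", "payload": {"linear": [[-0.004,0,0.01],[0,0,0.03],[0,0,0.03],[0,0,0.03],[0,0,0.02],[0,0,0.01],[0,0,0.005],[0,0,0]], "spin": [0,0,0,0,0,0,0,0]}}

```text
time: 25.75
tool_pos: [575.5, 128.5, 98.3]
tcp_rot: [3.142, -0.0, 1.821]
contact_force: [0.4, -3.0, -0.1]
grip_width: 50.5
finger_force: 30.0
```

Request:
{"api": "servo_tool", "payload": {"linear": [[0,0,0.005],[0,0,0],[0,0,0],[0,0,0],[0,0,-0.05],[0,0,-0.15],[0,0,-0.2],[0,0,-0.14]], "spin": [0,0,0,0,0,0,0,0], "hand": 0.56}}

```text
time: 26.75
tool_pos: [576.0, 128.6, 208.1]
tcp_rot: [3.139, 0.0, 1.821]
contact_force: [0.2, 0.9, 0.6]
grip_width: 71.7
finger_force: 0.0
```

Request:
{"api": "servo_tool", "payload": {"linear": [[-0.252,-0.092,0],[-0.252,-0.092,0],[-0.252,-0.092,0],[-0.252,-0.092,0],[-0.252,-0.092,0],[-0.252,-0.092,0],[-0.252,-0.092,0],[-0.252,-0.092,0]], "spin": [0,0,0,0,0,0,0,0]}}

```text
time: 27.75
tool_pos: [532.6, -300.4, 206.3]
tcp_rot: [3.141, 0.001, 1.821]
contact_force: [0.5, 0.3, -0.5]
grip_width: 71.5
finger_force: 0.0
```

Request:
{"api": "servo_tool", "payload": {"linear": [[-0.252,-0.092,0],[-0.252,-0.092,0],[-0.252,-0.092,0],[0,0,0],[0,0,0],[0,0,0],[0,0,0],[0,0,0]], "spin": [0,0,0,0,0,0,0,0]}}

```text
time: 28.75
tool_pos: [517.3, -458.1, 205.7]
tcp_rot: [3.141, 0.0, 1.822]
contact_force: [0.2, -0.0, 0.0]
grip_width: 71.7
finger_force: 0.0
```

```bash
python3 - <<'E'
from h import *
crop('c44',(500,-395,12),50);cog('c44',(501,-395),24)
o=monitor.get_obs();print(o['tcp_rot'])
s=cap('side');u,v=proj(s,(575,128,100)).astype(int);d=cap('scene');x,y=proj(d,(575,128,100)).astype(int)
cv2.imwrite('pics/m5.png',np.hstack([cv2.resize(d['frame'][y-35:y+35,x-35:x+35],(400,400),interpolation=2),cv2.resize(s['frame'][v-35:v+35,u-35:u+35],(400,400),interpolation=2)]))
E
```

```text
c44 [ 517.1721594  -458.22870763  205.55066283] 277.409160342873 127.83441270389761
c44 c 500.1 -394.8 r 22.0 slot deg -97.1 conc 0.93 136 bore c 500.2 -394.8
  tooth phase mod30 22.8
[3.14141472e+00 1.27525117e-04 1.82215935e+00]
```

View pics/m5.png

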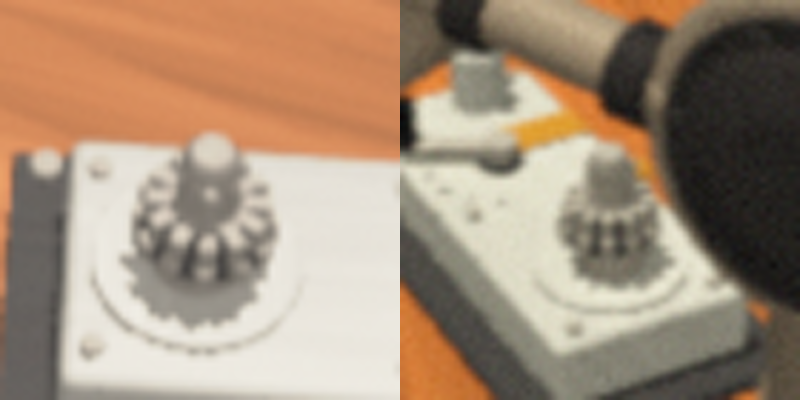

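Both cogs are stacked level on the hub and the lever is untouched. Cog d is confirmed (radius 22, slot −97°). I'll grasp it, turn it 111° and carry it over.

Request:
{"api": "servo_tool", "payload": {"linear": [[0,0,0],[0,0,0],[0,0,0],[0.152,-0.062,0.2],[0.152,-0.062,0.2],[0,0,0.25],[0,0,0.25],[0,0,0.106]], "spin": [0.08,0.08,0.08,0,0,0,0,0], "hand": 0.35}}

```text
time: 29.9
tool_pos: [498.6, -393.9, 0.9]
tcp_rot: [-3.138, -0.003, 1.445]
contact_force: [-0.0, 0.8, -0.5]
grip_width: 61.9
finger_force: 0.0
```

Request:
{"api": "servo_tool", "payload": {"linear": [[0,0,0],[0,0,0],[0,0,0],[0,0,0],[0,0,0],[0,0,0],[0,0,0],[0,0,0]], "spin": [0,0,0,0,0,0,0,0], "hand": -1}}

```text
time: 30.9
tool_pos: [500.0, -395.4, 4.4]
tcp_rot: [3.141, 0.0, 1.444]
contact_force: [-1.1, 1.0, 2.7]
grip_width: 42.5
finger_force: 30.0
```

Request:
{"api": "servo_tool", "payload": {"linear": [[0,0,-0.1],[0,0,-0.25],[0,0,-0.25],[0,0,-0.25],[0,0,0],[0,0,0],[0,0,0],[0,0,0]], "spin": [0,0,0,0,-0.112,-0.112,-0.112,-0.112]}}

```text
time: 31.9
tool_pos: [499.8, -395.2, 173.6]
tcp_rot: [-3.142, -0.001, 2.154]
contact_force: [-1.0, 0.2, -0.4]
grip_width: 42.7
finger_force: 30.0
```

Request:
{"api": "servo_tool", "payload": {"linear": [[0,0,0],[0,0,0],[0,0,0],[0,0,0],[0,0,0],[0,0,0],[0,0,0],[0,0,0]], "spin": [-0.112,-0.112,-0.112,-0.112,-0.112,-0.112,-0.116,0]}}

```text
time: 32.9
tool_pos: [499.8, -395.2, 173.7]
tcp_rot: [3.141, -0.0, -2.899]
contact_force: [0.4, -0.1, -1.9]
grip_width: 42.8
finger_force: 30.0
```

```bash
python3 - <<'E'
from h import *
o=monitor.get_obs();print(o['tool_pos'],np.degrees(o['tcp_rot']),o['grip_width'],o['joint_positions']);plan(575.2,128.3,170)
E
```

```text
[ 499.80816817 -395.1897442   173.65469228] [ 1.79959947e+02 -1.82689193e-02 -1.66096568e+02] 42.82891024450062 [-7.89271412e-01  5.90285371e-01  1.26652068e+00  8.86442837e-05
  1.28555022e+00 -2.60275326e+00]
plan total [-0.995  2.45   0.018] rows 8.815056522233562
```

Request:
{"api": "servo_tool", "payload": {"linear": [[-0.1,0.245,0],[-0.1,0.245,0],[-0.1,0.245,0],[-0.1,0.245,0],[-0.1,0.245,0],[-0.1,0.245,0],[-0.1,0.245,0],[-0.1,0.245,0]], "spin": [0,0,0,0,0,0,0,0]}}

```text
time: 33.9
tool_pos: [560.4, 25.5, 174.1]
tcp_rot: [-3.142, 0.0, -2.902]
contact_force: [0.7, -0.1, -0.6]
grip_width: 43.0
finger_force: 30.0
```

Request:
{"api": "servo_tool", "payload": {"linear": [[-0.1,0.245,0],[-0.095,0.245,0],[0,0,0],[0,0,0],[0,0,0],[0,0,0],[0,0,0],[0,0,0]], "spin": [0,0,0,0,0,0,0,0]}}

```text
time: 34.9
tool_pos: [574.6, 127.9, 174.2]
tcp_rot: [3.142, 0.0, -2.898]
contact_force: [0.0, 1.3, -1.2]
grip_width: 42.8
finger_force: 30.0
```

```bash
python3 - <<'E'
from h import *
o=monitor.get_obs();print(o['tool_pos'],np.degrees(o['tcp_rot']),o['grip_width'],o['contact_force']);plan(575.2,128,125)
E
```

```text
[574.56203223 127.8745464  174.16279467] [ 1.79996012e+02  4.90937140e-03 -1.66045687e+02] 42.8208763696001 [ 0.00443641  1.28527181 -1.21635874]
plan total [-0.003 -0.     0.246] rows 0.8194515648143857
```

Request:
{"api": "servo_tool", "payload": {"linear": [[-0.005,0,0.05],[0,0,0.05],[0,0,0.05],[0,0,0.04],[0,0,0.03],[0,0,0.025],[0,0,0],[0,0,0]], "spin": [0,0,0,0,0,0,0,0]}}

```text
time: 35.9
tool_pos: [575.7, 128.5, 125.4]
tcp_rot: [-3.142, 0.001, -2.897]
contact_force: [0.3, 0.6, -0.7]
grip_width: 42.7
finger_force: 30.0
```

Request:
{"api": "servo_tool", "payload": {"linear": [[0,0,0.02],[0,0,0.02],[0,0,0.02],[0,0,0.01],[0,0,0.01],[0,0,0.005],[0,0,0],[0,0,0]], "spin": [0,0,0,0,0,0,0,0]}}

```text
time: 36.9
tool_pos: [575.5, 128.5, 108.4]
tcp_rot: [3.142, 0.0, -2.897]
contact_force: [-0.8, 0.1, 1.8]
grip_width: 42.7
finger_force: 30.0
```

Request:
{"api": "servo_tool", "payload": {"linear": [[0,0,0.003],[0,0,0],[0,0,0],[0,0,0],[0,0,-0.05],[0,0,-0.15],[0,0,-0.2],[0,0,-0.1]], "spin": [0,0,0,0,0,0,0,0], "hand": 0.35}}

```text
time: 37.9
tool_pos: [576.4, 128.6, 210.8]
tcp_rot: [-3.141, 0.004, -2.897]
contact_force: [-0.0, -0.3, 1.0]
grip_width: 61.9
finger_force: 0.0
```

Request:
{"api": "servo_tool", "payload": {"linear": [[0.129,-0.258,0],[0.129,-0.258,0],[0.129,-0.258,0],[0.129,-0.258,0],[0.129,-0.258,0],[0.129,-0.258,0],[0,0,0],[0,0,0]], "spin": [0,0,0,0,0,0,0,0]}}

```text
time: 38.9
tool_pos: [500.2, -209.1, 207.9]
tcp_rot: [3.141, 0.001, -2.898]
contact_force: [-0.0, -0.4, -0.4]
grip_width: 62.0
finger_force: 0.0
```

```bash
python3 - <<'E'
from h import *
crop('plug',(437,-226,26),40)
o=monitor.get_obs();print(o['tcp_rot'])
d=dict(np.load('plug.npz'));x,y=proj(d,(437,-226,26));f=d['frame']
m=(f.max(2)<70).astype(np.uint8);w=np.zeros_like(m);cv2.circle(w,(int(x),int(y)),40,1,-1)
k,lab,st,ce=cv2.connectedComponentsWithStats(m&w)
for i in range(1,k):
    if st[i,4]>50: print(st[i],ce[i],ray(d,ce[i],26),ray(d,ce[i],46))
d2=cap('scene');x,y=proj(d2,(575,128,100)).astype(int);s=cap('side');u,v=proj(s,(575,128,100)).astype(int)
cv2.imwrite('pics/m6.png',np.hstack([cv2.resize(d2['frame'][y-35:y+35,x-35:x+35],(266,400),interpolation=2),cv2.resize(s['frame'][v-35:v+35,u-35:u+35],(266,400),interpolation=2),cv2.resize(cv2.imread('pics/plug.png'),(266,400))]))
E
```

```text
plug [ 500.39709473 -208.41513142  207.84459345] 277.2671349054498 127.74091300547816
[ 3.14133290e+00  4.74882935e-04 -2.89665303e+00]
[262 108  33  34 888] [278.04954955 124.89414414] [ 434.16331638 -225.90824147   26.        ] [ 434.33522022 -225.83457563   46.        ]
```

View pics/m6.png

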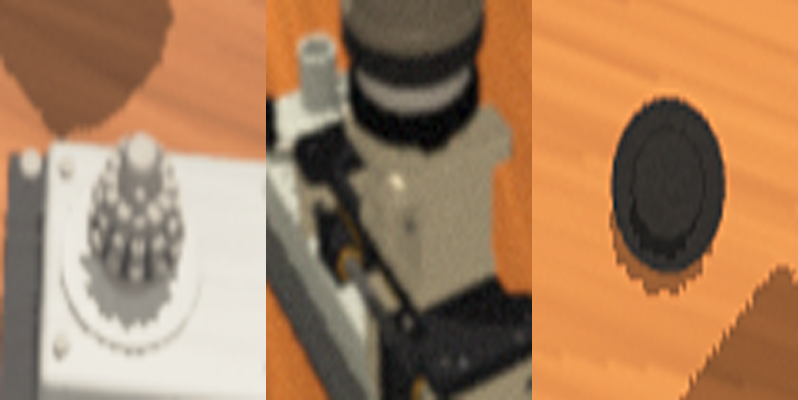

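All three cogs are stacked level on the hub, and the plug stands upright at (434,−226). I'll grasp the plug and carry it to the neck.

Request:
{"api": "servo_tool", "payload": {"linear": [[0.171,-0.002,0.2],[0.171,-0.002,0.2],[0,0,0.2],[0,0,0.15],[0,0,0.1],[0,0,0.044],[0,0,0],[0,0,0]], "spin": [0,0,0,0,0,0,0,0], "hand": 0.1}}

```text
time: 40.05
tool_pos: [434.6, -226.8, 29.5]
tcp_rot: [-3.14, 0.001, -2.897]
contact_force: [-1.0, 0.4, -0.2]
grip_width: 50.4
finger_force: 0.0
```

Request:
{"api": "servo_tool", "payload": {"linear": [[0,0,0],[0,0,0],[0,0,0],[0,0,0],[0,0,0],[0,0,0],[0,0,0],[0,0,0]], "spin": [0,0,0,0,0,0,0,0], "hand": -1}}

```text
time: 41.05
tool_pos: [434.0, -226.7, 28.7]
tcp_rot: [-3.142, 0.0, -2.897]
contact_force: [0.3, -0.9, 2.3]
grip_width: 20.5
finger_force: 30.0
```

Request:
{"api": "servo_tool", "payload": {"linear": [[0,0,-0.1],[0,0,-0.25],[0,0,-0.25],[0,0,-0.18],[-0.118,0.258,0],[-0.118,0.258,0],[-0.118,0.258,0],[-0.118,0.258,0]], "spin": [0,0,0,0,0,0,0,0]}}

```text
time: 42.05
tool_pos: [475.6, -1.8, 184.6]
tcp_rot: [3.141, -0.0, -2.898]
contact_force: [0.9, -0.5, -1.8]
grip_width: 20.0
finger_force: 30.0
```

Request:
{"api": "servo_tool", "payload": {"linear": [[-0.118,0.258,0],[-0.118,0.258,0],[-0.118,0.258,0],[-0.118,0.258,0],[-0.118,0.258,0],[-0.118,0.258,0],[0,0,0],[0,0,0]], "spin": [0,0,0,0,0,0,0,0]}}

```text
time: 43.05
tool_pos: [537.7, 330.7, 183.9]
tcp_rot: [-3.141, -0.002, -2.897]
contact_force: [-0.7, -0.4, -1.7]
grip_width: 19.8
finger_force: 30.0
```

```bash
python3 - <<'E'
from h import *
o=monitor.get_obs();print(o['tool_pos'],np.degrees(o['tcp_rot']),o['grip_width'],o['contact_force']);plan(538,332.8,112)
E
```

```text
[537.68073284 330.68499509 183.94483327] [-1.79960233e+02 -9.48514199e-02 -1.65972825e+02] 19.77393102535767 [-0.6640621  -0.3698265  -1.70375619]
plan total [-0.004  0.01   0.36 ] rows 1.1996103779494407
```

Request:
{"api": "servo_tool", "payload": {"linear": [[-0.004,0.01,0.05],[0,0,0.08],[0,0,0.08],[0,0,0.06],[0,0,0.05],[0,0,0.04],[0,0,0],[0,0,0]], "spin": [0,0,0,0,0,0,0,0]}}

```text
time: 44.05
tool_pos: [538.8, 333.4, 113.2]
tcp_rot: [3.141, 0.001, -2.897]
contact_force: [-0.1, 0.0, 0.3]
grip_width: 19.9
finger_force: 30.0
```

Request:
{"api": "servo_tool", "payload": {"linear": [[0,0,0.01],[0,0,0.01],[0,0,0.01],[0,0,0.01],[0,0,0.01],[0,0,0],[0,0,0],[0,0,0]], "spin": [0,0,0,0,0,0,0,0]}}

```text
time: 45.05
tool_pos: [538.5, 333.2, 102.8]
tcp_rot: [3.142, 0.0, -2.897]
contact_force: [0.1, -1.0, -1.3]
grip_width: 20.2
finger_force: 30.0
```

Request:
{"api": "servo_tool", "payload": {"linear": [[0,0,0.006],[0,0,0],[0,0,0],[0,0,0],[0,0,0],[0,0,-0.1],[0,0,-0.25],[0,0,-0.25]], "spin": [0,0,0,0,0,0,0,0], "hand": 0.1}}

```text
time: 46.05
tool_pos: [538.2, 333.1, 222.6]
tcp_rot: [-3.141, -0.001, -2.897]
contact_force: [0.9, 1.4, -0.1]
grip_width: 50.5
finger_force: 0.0
```

Request:
{"api": "servo_tool", "payload": {"linear": [[-0.2,0.1,0],[-0.2,0.1,0],[0,0,0],[0,0,0],[0,0,0],[0,0,0],[0,0,0],[0,0,0]], "spin": [0,0,0,0,0,0,0,0]}}

```text
time: 47.05
tool_pos: [606.3, 391.3, 221.9]
tcp_rot: [3.141, 0.0, -2.897]
contact_force: [-1.1, 0.4, -0.3]
grip_width: 50.4
finger_force: 0.0
```

```bash
python3 - <<'E'
from h import *
o=monitor.get_obs();print(o['tool_pos'],o['contact_force'])
w=cap('wrist');s=cap('side');d=cap('scene')
x,y=proj(w,(538,320,95)).astype(int);print(x,y)
def c(f,x,y,h,S):
    M=np.array([[S/2/h,0,S/2-x*S/2/h],[0,S/2/h,S/2-y*S/2/h]]);return cv2.warpAffine(f,M,(S,S),flags=2)
a=proj(s,(560,220,80));b=proj(d,(560,220,80))
cv2.imwrite('pics/m7.png',cv2.resize(np.hstack([c(w['frame'],x,y,90,400),c(s['frame'],*a,45,400)]),(800,400)))
E
```

```text
[606.34456365 391.27657611 221.89125189] [-1.11365531  0.38781319 -0.25000288]
214 104
```

View pics/m7.png

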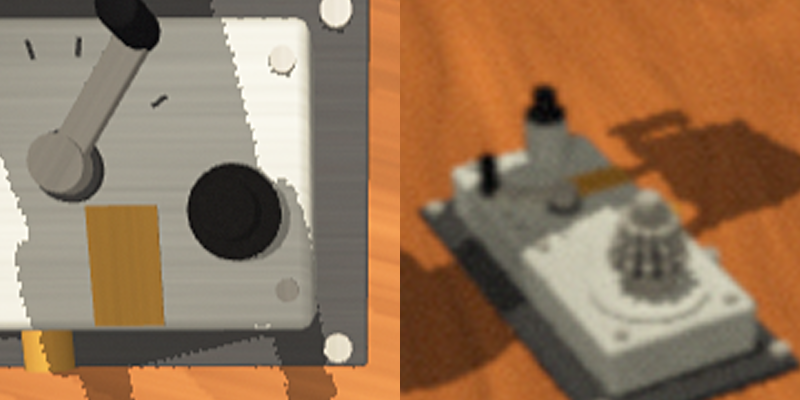

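The plug sits with its flange flat on the neck at (235,211). The lever lies between its ticks and the three cogs are stacked tight, so I'm handing in.

```bash
python3 -c "
from plant import workorder
print(workorder.close_job())"
```

```text
the job is handed in; nothing more can be done
None
```

I handed the job in, but `close_job()` returned no verdict: the throttle is on the idle line, the three cogs present (60, 52 and 44 mm; I saw no 68 mm cog) are stacked largest-first on the hub, and the plug is seated in the neck.

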